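Close and clamp the column heater

TASK

The column heater on the bench stands open. Lower its lid gently, without slamming or forcing it, until it lies fully closed, and only then turn the clamp knob on the sloping front panel clockwise until it clicks past its detent to its stop. Leave everything else on the bench where it stands and let go.

Things in the scene. Friction and masses are not known exactly. Their poses are not given: they have to be found in the camera images.
- heater: White bench-top heater, fixed, 270 mm deep (x -135 to +135), 260 wide (y). Origin: centre of its underside on the bench, z up; -x side looks roughly to the robot. Rear (x -35 to +135): open bay, 100 high, steel columns inside, covered by the lid. Front (x -135 to -35): panel sloping 35 degrees, z 30 at the front to 100 at the bay; flush screen on its +y half, clamp knob on its -y half.
- lid (a joint): Lid angle, rad: 0 closed (level on the bay's rim), growing as it opens upward; starts at 1.15 to 1.5, stop at 1.7. A friction hinge holds it wherever it is left; about 1 to 6 N at the free edge lowers it.
- lid_hinge (a point): Middle of the hinge line (along heater y) at heater x = 135 mm, z = 100 mm, on the lid's underside. Turns with the lid: the lid extends along its -x; its z is the outer face's normal. Lid: plain white panel, 170 mm from hinge to free edge, 260 wide, 8 thick, with a rim 12 wide and 14 thick all along the free edge.
- lid_edge (a point): Middle of the lid's free edge, at the top of its outer rim: in the lid_hinge frame at x = -170 mm, z = 14 mm.
- clamp (a joint): Angle of the clamp knob, rad: 0 unlocked (start), growing clockwise as seen looking at the panel, stop at 1.3. A sprung detent resists (about 0.12 N m) until about 0.65; past that the knob snaps by itself to 1.3, where it stays.
- clamp_grip (a point): On the knob's axis, 34 mm out from the panel, at heater x -104, y -55, z 93 mm. Knob: black bar 72 mm long, 16 thick, 34 high (12 above this point, 22 below) on a round foot of 68 diameter. z: turning axis, square to the panel, 35 degrees from vertical, leaning to the robot; x: along the bar. At 1.3 rad the bar points up the slope; at 0 it lies 1.3 rad anticlockwise of that.
- amber: Amber lab bottle with black cap, standing beside the heater, 70 mm diameter, 130 mm tall; origin at the centre of its underside. Leave alone.
- beaker: White plastic beaker, 72 mm diameter, 95 mm tall, standing beside the heater; origin at the centre of its underside. Leave alone.
- cartridge: White cartridge with square black ends lying on the bench left of the heater, 142 mm long (its x), 32 mm high; origin at the centre of its underside. Leave alone.
- carton: Small cardboard box, 90 x 70 x 60 mm, on the left of the bench; origin at the centre of its underside. Leave alone.
- jar: Clear jar with white cap, 80 mm diameter, 100 mm tall, on the right of the bench; origin at the centre of its underside. Leave alone.
- spanner: Steel spanner, 150 mm long, lying flat on the right of the bench. Leave alone.

How it is judged:
By the outcome, as a careful person would: the job done as asked, in the order asked, and still so for the second after the job is handed in, with the robot touching nothing.
It also fails if it takes over 51 s, if anything falls off the work surface, if the arm or the gripper's body presses on something with over 40 N, if the wrist force passes 120 N, or if a joint passes its speed limit or range.

ROBOT

A 6-joint arm with a two-finger parallel gripper is mounted at the origin on the work surface. World frame = base frame: x ahead of the robot, y to its left, z up, the work surface at z = 0. Lengths are in mm, angles in rad, forces in N, time in s.
With the tool pointing down it reaches from about 325 to 875 mm from the base axis. Payload 4.4 kg.
Tool frame: the origin (TCP) lies between the finger pads; the fingertips stand 25 mm ahead of it and the grasp point (between the pads) lies 6 mm ahead of it; z points along the fingers, y is the line along which they close (so a half turn about z gives the same grasp; the last joint's range is limited). The gripper opens to 85 mm and grips with 20 to 120 N. Pads are 22 mm wide; open, the fingers measure 114 mm over their backs; the gripper's body (76 mm by 85 mm) begins 54 mm behind the grasp point. The pads swing forward as they close: fully open they stand 13 mm farther back than shut.
Start: joints at [1.188, 0.207, 1.542, -0, 1.393, -0.15], TCP at [132.664, 559.489, 256.282] pointing down, gripper open.
Joint ranges: [-2.73, 2.73], [-0.86, 2.22], [0.23, 2.46], [-1.11, 4.25], [0.08, 2.63], [-2.82, 2.82]. Speed limits (rad/s): [2.79, 2.79, 3.14, 3.14, 3.14, 3.14].

INTERFACE

Orientations are given as a unit quaternion [w, x, y, z].
In Python, from station import manip gives the robot as it stands.
- The arm moves only by the tool apply_moves, never from a script. Its argument "rows" is a list of rows, each a list of 3 entries, a list of its own where there are three numbers: the shift along the world's x, y, z each as a share of 0.4 m, from -1 to 1, then the turn, a rotation vector about the world's x, y, z each as a share of 120 degrees, from -1 to 1, then the closure, from -1 (fully open) to 1 (shut). In form: [[[dx, dy, dz], [wx, wy, wz], hand], ...]. A call has exactly 10 rows; each row is the pose to reach, as a shift and turn from the pose commanded when the call began; what a row does not reach only later rows make up. A row lasts 1/8 s, in which the tool goes at most 62.5 mm and 10.7 degrees, less where a joint would pass 70% of its speed; a pose out of reach is approached as far as the arm can. A call with a number of a shift or a turn outside -1 to 1 is refused whole. A call with a gripper value outside its range is refused whole. The fingers move at their own pace and stop on an object; "newtons" is the grip in N (left out, the last holds). Time passes only in rows, so rows that repeat a pose let the fingers close, or fill a call up. It gives the time, the measured TCP pose, the force, the opening and the grip force at its end, in the units of the state.
- manip.get_obs(): the state, without advancing time (a new reading comes with each control period).
- manip.get_image(name): name is "scene" or "top" or "wrist"; returns (picture, depth): 400x640x3 uint8, red, green, blue; 400x640 float32, mm along the optical axis (not along the pixel's ray), 0 where there is no reading.
- manip.get_calibration(name): a dict with "fx", "fy", "cx", "cy" (pixels), "k1" (the pictures are not rectified: a ray, as slopes to the right and down, at radius r is drawn at 1 + k1 r^2 times it, then the intrinsics apply), "world_from_camera" (4x4, takes a point from camera to world coordinates); the wrist camera has in their place "mount" (4x4, takes a point from camera to tool coordinates, whose origin is the TCP and whose axes are the flange's). Camera axes: x right, y up, looking along -z (the intrinsics and any distortion apply to the point x, -y, -z); pixel columns grow to the right and rows downward; lengths in mm; the calibration is good to about 2 mm. A picture is of the moment at which its call begins: read the wrist's pose just before it. get_calibration takes no time and is no camera call.
- manip.job_done(): hands the job in; it is judged then, once.
The state is a dict: "time_s": time; "joint_pos": joint angles; "dq": joint speeds; "effort": joint torques, N m; "tool_pos": TCP position; "eef_rot": TCP orientation; "contact_force": force on the tool from outside, world axes, zero at the start; "ft_torque": the same for the moment, N m; "gripper_width": finger opening in mm; "grasp_force": force on a finger pad.
Only numpy, scipy, OpenCV 4.12 (cv2) and the standard library are available. Lean on these libraries where they do the work, as an engineer would, in place of code of your own. Each camera call takes 0.05 s, during which the arm holds its last target. There are 200 camera calls.

## Working session

There is one attempt and no reset: what is moved stays moved. The work goes in short steps, Python scripts to look and compute and a tool call to move; the robot and the scene stay as the last step left them, time stands still between calls to the robot, and variables do not carry over. Pictures are saved under pics/ and viewed, at most 10 in all, crops included, and the job is handed in when it is done.

Besides the shell and the picture viewer there is one more tool, called after "Call:" in YAML: its name, and indented under it one key for each argument. apply_moves: Moves the arm, as the interface text tells. Its arguments: {"type":"object","properties":{"rows":{"type":"array"},"newtons":{"type":"number"}},"required":["rows"]}

```bash
ls; mkdir -p pics; cat > h.py <<'E'
import numpy as np, cv2
from station import manip
def K(n):
    c=manip.get_calibration(n); return c
def world(n,uv,depth,c=None):
    c=c or K(n); uv=np.atleast_2d(uv).astype(float)
    d=np.array([(uv[:,0]-c['cx'])/c['fx'],(uv[:,1]-c['cy'])/c['fy']]).T
    s=d.copy()
    for _ in range(20): s=d/(1+c['k1']*(s**2).sum(1,keepdims=True))
    z=np.asarray(depth,float).reshape(-1)
    P=np.c_[s[:,0]*z,-s[:,1]*z,-z,np.ones(len(z))]
    return (P@np.array(c['world_from_camera']).T)[:,:3]
E
python3 - <<'E'
from h import *
for n in ['scene','top']:
    im,d=manip.get_image(n); np.savez(f'pics/{n}0.npz',im=im,d=d)
    cv2.imwrite(f'pics/{n}0.png',im[:,:,::-1]); c=K(n); print(n,c)
print(manip.get_obs())
E
```

```text
pics
scene {'fx': 461.141048602058, 'fy': 461.141048602058, 'cx': 320.0517311008766, 'cy': 201.49142689104806, 'k1': -0.1298659156671826, 'world_from_camera': array([[ 2.02425396e-01, -7.91406677e-01,  5.76801033e-01,
         1.20817317e+03],
       [ 9.79145321e-01,  1.73951511e-01, -1.04953856e-01,
        -1.45209957e+02],
       [-1.72742285e-02,  5.86017358e-01,  8.10114348e-01,
         1.05849961e+03],
       [ 0.00000000e+00,  0.00000000e+00,  0.00000000e+00,
         1.00000000e+00]])}
top {'fx': 381.19416186255165, 'fy': 381.19416186255165, 'cx': 316.3736277218235, 'cy': 201.2573430773393, 'k1': -0.04054615207556035, 'world_from_camera': array([[-9.99483791e-03,  9.91468007e-01, -1.29966510e-01,
         3.58833431e+02],
       [-9.99948993e-01, -9.72105173e-03,  2.74083160e-03,
        -6.19350451e+00],
       [ 1.45403568e-03,  1.29987275e-01,  9.91514596e-01,
         1.35204861e+03],
       [ 0.00000000e+00,  0.00000000e+00,  0.00000000e+00,
         1.00000000e+00]])}
{'time_s': 0.1, 'joint_pos': array([ 1.18749548e+00,  2.07372937e-01,  1.54281982e+00, -4.57549265e-07,
        1.39351095e+00, -1.50477221e-01]), 'dq': array([-0.00032203, -0.00341262, -0.0035964 , -0.0006883 ,  0.00138336,
       -0.00038323]), 'effort': array([-1.16024508e-03, -3.84088039e+01, -2.92549860e+01, -3.14064728e-04,
        4.80754316e-03,  5.96453447e-06]), 'tool_pos': array([132.42452295, 558.88790867, 255.21602522]), 'eef_rot': array([-2.78158182e-04,  1.16148956e-01,  9.93231245e-01, -1.01821369e-03]), 'contact_force': array([-0.52323844,  0.2640343 ,  0.53600158]), 'ft_torque': array([ 0.01768655, -0.03985887,  0.00813332]), 'grasp_force': 0.0, 'gripper_width': 85.47485651326856}
```

View pics/scene0.png

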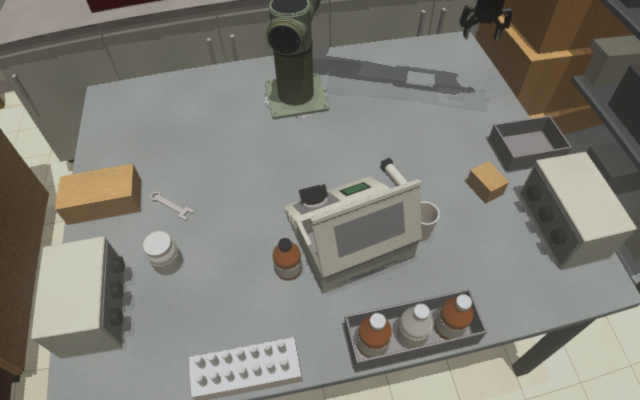

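View pics/top0.png

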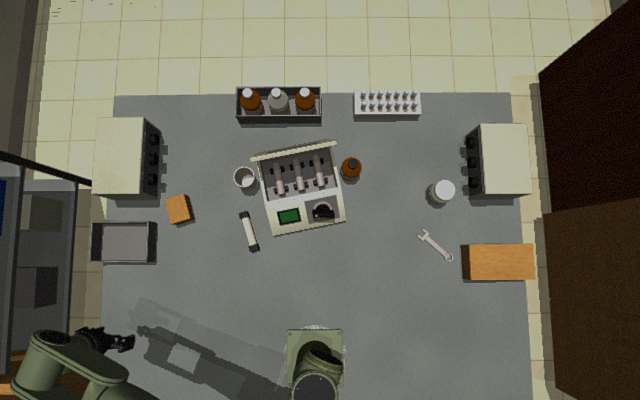

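The scene picture shows the heater with its lid open at about (365,235). The top picture shows it at about (300,190), with the knob at (322,211), the bottle at (350,168), the beaker at (245,177) and the cartridge at (249,231). I'll enlarge the heater and fit its pose to the depth.

```bash
python3 - <<'E'
from h import *
a=np.load('pics/top0.npz');im=a['im'];d=a['d']
cv2.imwrite('pics/topc.png',cv2.resize(im[130:245,225:375,::-1],None,fx=5,fy=5,interpolation=cv2.INTER_CUBIC))
v,u=np.mgrid[130:245,225:375]
P=world('top',np.c_[u.ravel(),v.ravel()],d[130:245,225:375].ravel())
np.save('pics/P.npy',P)
# world at some pixels
for p in [(275,236),(345,222),(290,217),(322,211),(322,206),(250,160),(336,143),(300,205),(300,228),(240,262),(248,168)]:
    print(p,world('top',p,d[p[1],p[0]]).round(0))
# panel plane fit: screen-ish/panel points
g=P.reshape(115,150,3)
E
```

```text
(275, 236) [[414. 138.   1.]]
(345, 222) [[ 461. -111.    1.]]
(290, 217) [[475.  80.  65.]]
(322, 211) [[491. -28.  91.]]
(322, 206) [[508. -28.  90.]]
(250, 160) [[627. 185. 258.]]
(336, 143) [[675. -69. 260.]]
(300, 205) [[513.  45.  82.]]
(300, 228) [[439.  48.  36.]]
(240, 262) [[324. 260.   3.]]
(248, 168) [[639. 220.  95.]]
```

View pics/topc.png

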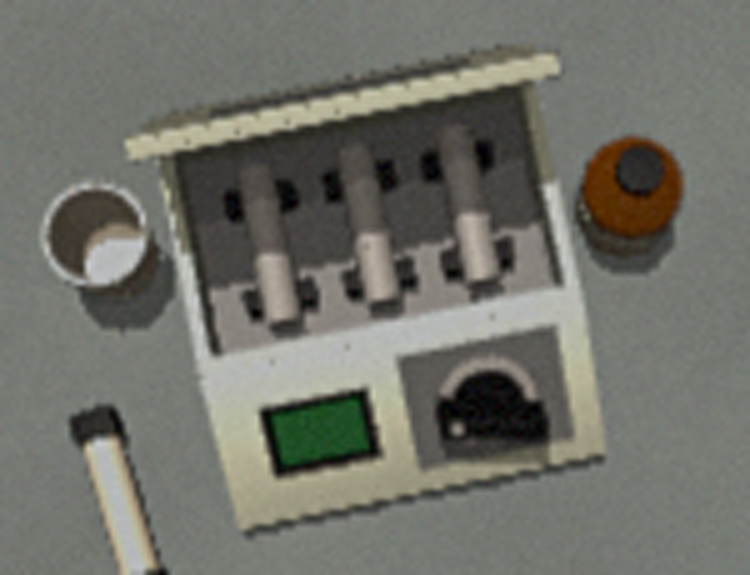

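The crop shows the panel's front corners at crop (243,532) and (605,458). The knob bar lies from (440,420) to (548,420), and the lid rim runs from (128,150) to (558,65).

```bash
cat >> h.py <<'E'
def ray_z(n,uv,z):
    a=world(n,uv,np.full(len(uv),500.));b=world(n,uv,np.full(len(uv),1500.))
    t=(z-a[:,2])/(b[:,2]-a[:,2]); return a+(b-a)*t[:,None]
E
python3 - <<'E'
from h import *
from scipy.optimize import least_squares
a=np.load('pics/top0.npz');d=a['d']
px=lambda c:(np.array(c,float)+.5)/5-.5+[225,130]
C=ray_z('top',px([(243,532),(605,458)]),30)
B=ray_z('top',px([(200,375),(580,298)]),100)
print('front',C.round(1),np.linalg.norm(C[0]-C[1]),'bay front',B.round(1),np.linalg.norm(B[0]-B[1]))
P=np.load('pics/P.npy').reshape(115,150,3)
def poly(pts):
    m=np.zeros((115,150),np.uint8);cv2.fillPoly(m,[np.int32(np.array(pts)/5)],1);return P[m>0]
pan=poly([(215,390),(395,360),(410,470),(250,515)])
pan=pan[(pan[:,2]>30)&(pan[:,2]<100)]
n=np.linalg.lstsq(np.c_[pan[:,:2],np.ones(len(pan))],pan[:,2],rcond=None)[0]
for _ in range(3):
    r=np.c_[pan[:,:2],np.ones(len(pan))]@n-pan[:,2]; k=abs(r)<4
    n=np.linalg.lstsq(np.c_[pan[k,:2],np.ones(k.sum())],pan[k,2],rcond=None)[0]
yaw=np.arctan2(n[1],n[0]);print('panel slope',np.degrees(np.arctan(np.hypot(n[0],n[1]))),'yaw',yaw,'edge yaw',[np.arctan2((q[0]-q[1])[1],(q[0]-q[1])[0])-np.pi/2 for q in (C,B)])
rim=poly([(135,140),(550,57),(557,70),(135,155)]);rim=rim[rim[:,2]>200]
print('rim z',np.percentile(rim[:,2],[5,50,95]))
yaw=np.mean([np.arctan2((q[0]-q[1])[1],(q[0]-q[1])[0])-np.pi/2 for q in (C,B)])
for yw in (yaw,np.arctan2(n[1],n[0])):
    R=np.array([[np.cos(yw),-np.sin(yw)],[np.sin(yw),np.cos(yw)]])
    hp=pan[:,:2]@R; x0=np.median(hp[:,0]-(-135+(pan[:,2]-30)/np.tan(np.radians(35))))
    y0=[(q[:,:2]@R)[:,1] for q in (C,B)]
    print('yaw',yw,'x0',x0,'front x',(C[:,:2]@R)[:,0]+135,'bay',(B[:,:2]@R)[:,0]+35,'y',y0, 'origin',R@[x0,np.mean(y0)])
    h=rim[:,:2]@R-[x0,np.mean(y0)]; print('rim h x',np.percentile(h[:,0],[5,50,95]),'y',np.percentile(h[:,1],[2,98]))
# scene-camera: outer lid face
e=np.load('pics/scene0.npz')['d'];v,u=np.mgrid[215:255,335:400]
Q=world('scene',np.c_[u.ravel(),v.ravel()],e[215:255,335:400].ravel())
c=Q.mean(0);nn=np.linalg.svd(Q-c)[2][2];print('lid',c,nn,'angle from horiz',np.arccos(abs(nn[2])),np.abs((Q-c)@nn).mean(), 'yaw',np.arctan2(nn[1],nn[0]))
E
```

```text
front [[ 412.4  140.7   30. ]
 [ 461.2 -110.7   30. ]] 256.1133215933975 bay front [[513.5 161.9 100. ]
 [562.6 -90.7 100. ]] 257.26066484890504
panel slope 34.70924251557701 yaw 0.1926642359921812 edge yaw [np.float64(0.1918384350370479), np.float64(0.19223760000804768)]
rim z [255.65993462 260.07975654 263.86738159]
yaw 0.1920380175225478 x0 569.7400741917498 front x [566.66686703 566.6157513 ] bay [569.92292412 569.97426884] y [array([  59.39452303, -196.71879346]), array([  60.87854319, -196.38211654])] origin [572.28468221  41.78736851]
rim h x [75.58616985 80.6068353  85.7237178 ] y [-123.08373374  119.91751841]
yaw 0.1926642359921812 x0 569.7469589703471 front x [566.70397634 566.49247774] bay [569.9609425  569.85118585] y [array([  59.12419364, -196.98904063]), array([  60.54355266, -196.71708878])] origin [572.32310623  41.85001843]
rim h x [75.53215995 80.57614184 85.68847449] y [-123.19038726  119.81103545]
lid [692.46561794  54.44752367 175.3375782 ] [ 0.93499502 -0.05625095 -0.35017159] angle from horiz 1.213042040287526 19.409146417669902 yaw -0.0600893381806663
```

Heater pose: origin at about (571.5, 41.5), yaw 0.192, lid at about 1.2 rad. The panel slope measures 34.7° and the widths 256–257 mm, both consistent with the given sizes. I'll move behind the lid with the fingers shut.

Call:
apply_moves:
  rows:
    - [[0.1,-0.07,0.15],[0,0,0.05],1]
    - [[0.25,-0.18,0.21],[0,0,0.1],1]
    - [[0.4,-0.28,0.21],[0,0,0.15],1]
    - [[0.55,-0.39,0.21],[0,0,0.203],1]
    - [[0.7,-0.5,0.21],[0,0,0.203],1]
    - [[0.79,-0.57,0.21],[0,0,0.203],1]
    - [[0.88,-0.67,0.21],[0,0,0.203],1]
    - [[0.94,-0.78,0.21],[0,0,0.203],1]
    - [[0.98,-0.89,0.21],[0,0,0.203],1]
    - [[1.0,-0.98,0.21],[0,0,0.203],1]
  newtons: 30

```text
time_s: 1.35
tool_pos: [533.6, 164.7, 339.4]
eef_rot: [-0.001, -0.095, 0.995, -0.0]
contact_force: [-0.7, 0.5, -0.7]
gripper_width: -0.0
grasp_force: 0.0
```

Call:
apply_moves:
  rows:
    - [[0.13,-0.07,0],[0,0,0],1]
    - [[0.26,-0.15,0],[0,0,0],1]
    - [[0.38,-0.22,0],[0,0,0],1]
    - [[0.43,-0.25,0],[0,0,0],1]
    - [[0.43,-0.25,0],[0,0,0],1]
    - [[0.43,-0.25,-0.08],[0,0,0],1]
    - [[0.43,-0.25,-0.16],[0,0,0],1]
    - [[0.43,-0.25,-0.21],[0,0,0],1]
    - [[0.43,-0.25,-0.21],[0,0,0],1]
    - [[0.43,-0.25,-0.21],[0,0,0],1]

```text
time_s: 2.6
tool_pos: [705.2, 67.8, 258.0]
eef_rot: [0.001, -0.096, 0.995, -0.0]
contact_force: [-0.8, 0.6, 0.4]
gripper_width: 0.0
grasp_force: 0.0
```

```bash
python3 - <<'E'
from h import *
im,d=manip.get_image('scene');cv2.imwrite('pics/s1.png',cv2.resize(im[120:320,240:480,::-1],None,fx=3,fy=3)); print(manip.get_obs()['joint_pos'])
E
```

```text
[-2.62603783e-02  4.85843435e-01  1.16850390e+00  7.93679520e-05
  1.48368685e+00 -1.78972753e+00]
```

View pics/s1.png

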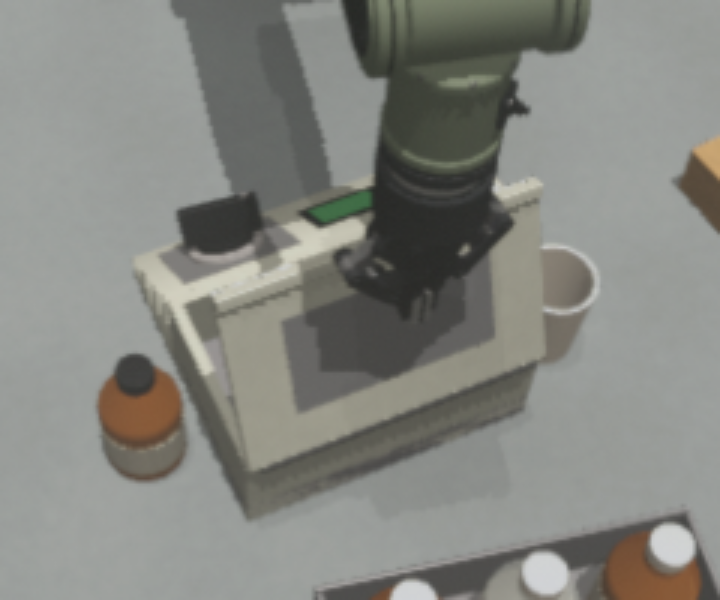

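The fingers are behind the lid, clear of it and centred. I'll now follow the lid's arc, pushing on its outer face.

Call:
apply_moves:
  rows:
    - [[-0.03,-0.006,-0.002],[0,0,0],1]
    - [[-0.055,-0.011,-0.004],[0,0,0],1]
    - [[-0.075,-0.015,-0.005],[0,0,0],1]
    - [[-0.085,-0.016,-0.006],[0,0,0],1]
    - [[-0.1,-0.019,-0.012],[0,0,0],1]
    - [[-0.116,-0.022,-0.018],[0,0,0],1]
    - [[-0.13,-0.025,-0.025],[0,0,0],1]
    - [[-0.145,-0.028,-0.033],[0,0,0],1]
    - [[-0.159,-0.031,-0.042],[0,0,0],1]
    - [[-0.173,-0.034,-0.051],[0,0,0],1]

```text
time_s: 3.9
tool_pos: [635.0, 54.0, 235.5]
eef_rot: [-0.0, -0.096, 0.995, 0.0]
contact_force: [3.1, 0.4, -0.1]
gripper_width: 0.4
grasp_force: 1.1
```

Call:
apply_moves:
  rows:
    - [[-0.013,-0.003,-0.01],[0,0,0],1]
    - [[-0.027,-0.005,-0.02],[0,0,0],1]
    - [[-0.039,-0.007,-0.032],[0,0,0],1]
    - [[-0.05,-0.01,-0.044],[0,0,0],1]
    - [[-0.061,-0.012,-0.056],[0,0,0],1]
    - [[-0.072,-0.014,-0.069],[0,0,0],1]
    - [[-0.082,-0.016,-0.083],[0,0,0],1]
    - [[-0.091,-0.018,-0.097],[0,0,0],1]
    - [[-0.099,-0.019,-0.112],[0,0,0],1]
    - [[-0.107,-0.021,-0.127],[0,0,0],1]

```text
time_s: 5.15
tool_pos: [592.4, 45.4, 184.7]
eef_rot: [-0.0, -0.096, 0.995, -0.0]
contact_force: [2.1, 0.8, 0.8]
gripper_width: -0.2
grasp_force: 0.7
```

Call:
apply_moves:
  rows:
    - [[-0.004,-0.001,-0.01],[0,0,0],1]
    - [[-0.008,-0.002,-0.02],[0,0,0],1]
    - [[-0.012,-0.002,-0.03],[0,0,0],1]
    - [[-0.015,-0.003,-0.04],[0,0,0],1]
    - [[-0.018,-0.004,-0.05],[0,0,0],1]
    - [[-0.021,-0.004,-0.059],[0,0,0],1]
    - [[-0.024,-0.005,-0.067],[0,0,0],1]
    - [[-0.026,-0.005,-0.075],[0,0,0],1]
    - [[-0.028,-0.005,-0.083],[0,0,0],1]
    - [[-0.03,-0.006,-0.09],[0,0,0],1]

```text
time_s: 6.4
tool_pos: [581.0, 43.1, 149.0]
eef_rot: [0.0, -0.096, 0.995, 0.0]
contact_force: [1.3, -0.6, 0.7]
gripper_width: -0.0
grasp_force: 0.6
```

Call:
apply_moves:
  rows:
    - [[-0.001,0,-0.005],[0,0,0],1]
    - [[-0.002,0,-0.01],[0,0,0],1]
    - [[-0.003,0,-0.014],[0,0,0],1]
    - [[-0.004,0,-0.018],[0,0,0],1]
    - [[-0.004,0,-0.022],[0,0,0],1]
    - [[-0.004,0,-0.025],[0,0,0],1]
    - [[-0.004,0,-0.028],[0,0,0],1]
    - [[-0.004,0,-0.031],[0,0,0],1]
    - [[-0.004,0,-0.034],[0,0,0],1]
    - [[-0.004,0,-0.036],[0,0,0],1]

```text
time_s: 7.65
tool_pos: [578.8, 43.2, 134.5]
eef_rot: [-0.0, -0.096, 0.995, 0.0]
contact_force: [-0.5, -0.5, 1.4]
gripper_width: 0.0
grasp_force: 0.6
```

```bash
python3 - <<'E'
from h import *
im,d=manip.get_image('scene');np.savez('pics/s2.npz',im=im,d=d);cv2.imwrite('pics/s2.png',cv2.resize(im[120:320,240:480,::-1],None,fx=3,fy=3)); print(manip.get_obs()['contact_force'])
E
```

```text
[ 0.47099593 -0.15408162  0.53454987]
```

View pics/s2.png

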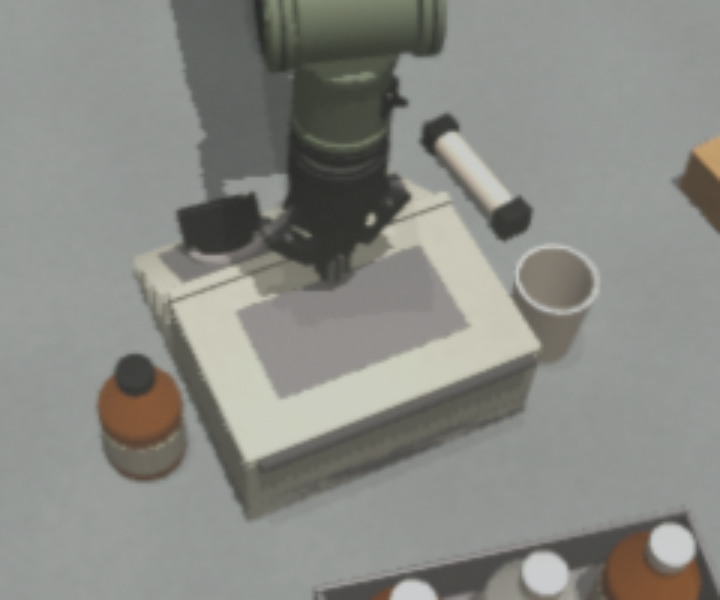

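The lid is nearly closed, with the tip at crop (335,275) just behind the free edge. I'll press gently to find the stop.

Call:
apply_moves:
  rows:
    - [[0,0,-0.001],[0,0,0],1]
    - [[0,0,-0.002],[0,0,0],1]
    - [[0,0,-0.003],[0,0,0],1]
    - [[0,0,-0.004],[0,0,0],1]
    - [[0,0,-0.005],[0,0,0],1]
    - [[0,0,-0.006],[0,0,0],1]
    - [[0,0,-0.007],[0,0,0],1]
    - [[0,0,-0.008],[0,0,0],1]
    - [[0,0,-0.008],[0,0,0],1]
    - [[0,0,-0.008],[0,0,0],1]

```text
time_s: 8.95
tool_pos: [579.0, 43.2, 133.5]
eef_rot: [-0.0, -0.096, 0.995, -0.0]
contact_force: [-5.0, 0.6, 11.5]
gripper_width: -0.5
grasp_force: 6.0
```

The lid stopped at TCP z 133.5 (expected 133) under 11 N, so it is closed. I'll work out the knob poses.

```bash
cat >> h.py <<'E'
from scipy.spatial.transform import Rotation as Ro
H0=np.array([571.5,41.5,0]);YAW=.192
Hz=Ro.from_euler('z',YAW)
s35,c35=np.sin(np.radians(35)),np.cos(np.radians(35))
ZC=Hz.apply([-s35,0,c35]);U=Hz.apply([c35,0,s35]);Y=Hz.apply([0,1,0])
def knobR(a,sgn=1):  # tool rotation gripping bar at knob angle a
    bar=np.cos(1.3-a)*U+np.sin(1.3-a)*Y
    ty=sgn*np.cross(ZC,bar); tz=-ZC; tx=np.cross(ty,tz)
    return Ro.from_matrix(np.c_[tx,ty,tz])
GRIP=H0+Hz.apply([-104,-55,93])
def cur():
    o=manip.get_obs(); q=o['eef_rot']; return o['tool_pos'],Ro.from_quat([q[1],q[2],q[3],q[0]])
E
python3 - <<'E'
from h import *
p,R=cur();print('grip',GRIP,'ZC',ZC)
for s in (1,-1):
    for a in (0,1.3):
        T=knobR(a,s); rv=(T*R.inv()).as_rotvec(); print(s,a,np.degrees(rv),rv/np.radians(120))
tcp=GRIP+ZC*(6+0); print('tcp at grasp',tcp,'standoff90',tcp+90*ZC,(tcp+90*ZC-p)/400)
E
```

```text
grip [479.90628527 -32.33489299  93.        ] ZC [-0.56303671 -0.1094513   0.81915204]
1 0 [-16.5748127  -33.66081362  71.98725137] [-0.13812344 -0.28050678  0.59989376]
1 1.3 [ 6.68984149e+00 -3.43606536e+01 -3.21996565e-02] [ 5.57486791e-02 -2.86338780e-01 -2.68330471e-04]
-1 0 [  36.16868342  -17.82367434 -101.83555441] [ 0.3014057  -0.14853062 -0.84862962]
-1 1.3 [-53.11150122 -10.34061562 171.64158609] [-0.44259584 -0.0861718   1.43034655]
tcp at grasp [476.52806499 -32.99160081  97.91491227] standoff90 [425.8547608  -42.84221813 171.63859625] [-0.38295844 -0.21509562  0.09530456]
```

Call:
apply_moves:
  rows:
    - [[0,0,0.04],[0,0,0],1]
    - [[0,0,0.14],[0,0,0],1]
    - [[-0.03,-0.02,0.22],[0.03,-0.015,-0.085],1]
    - [[-0.1,-0.06,0.22],[0.06,-0.03,-0.17],0.5]
    - [[-0.17,-0.1,0.22],[0.09,-0.045,-0.255],0]
    - [[-0.24,-0.14,0.22],[0.12,-0.06,-0.34],0]
    - [[-0.31,-0.18,0.21],[0.15,-0.075,-0.425],0]
    - [[-0.38,-0.215,0.2],[0.18,-0.09,-0.51],0]
    - [[-0.383,-0.215,0.19],[0.21,-0.105,-0.595],0]
    - [[-0.383,-0.215,0.18],[0.24,-0.12,-0.68],0]

```text
time_s: 10.2
tool_pos: [426.0, -43.8, 204.1]
eef_rot: [0.135, 0.564, 0.787, 0.213]
contact_force: [-0.6, -0.8, 0.2]
gripper_width: 42.4
grasp_force: 0.0
```

```bash
python3 - <<'E'
from h import *
p,R=cur();T=knobR(0,-1);rv=(T*R.inv()).as_rotvec();print(p,rv/np.radians(120))
g=GRIP+6*ZC+90*ZC;print((g-p)/400,manip.get_obs()['joint_pos'],manip.get_obs()['gripper_width'])
E
```

```text
[425.99150663 -43.83583058 204.09936462] [ 0.06604096 -0.03134443 -0.17838207]
[-0.00034186  0.00248403 -0.08115192] [-0.59977353 -0.31396775  2.22903254  0.5065581   0.99044412 -1.15893177] 42.406909480182364
```

Call:
apply_moves:
  rows:
    - [[0,0,-0.03],[0.03,-0.014,-0.08],0]
    - [[0,0.002,-0.06],[0.056,-0.026,-0.15],0]
    - [[0,0.002,-0.081],[0.066,-0.031,-0.178],0]
    - [[0,0.002,-0.081],[0.066,-0.031,-0.178],0]
    - [[0,0.002,-0.081],[0.066,-0.031,-0.178],0]
    - [[0,0.002,-0.081],[0.066,-0.031,-0.178],0]
    - [[0,0.002,-0.081],[0.066,-0.031,-0.178],0]
    - [[0,0.002,-0.081],[0.066,-0.031,-0.178],0]
    - [[0,0.002,-0.081],[0.066,-0.031,-0.178],0]
    - [[0,0.002,-0.081],[0.066,-0.031,-0.178],0]

```text
time_s: 11.45
tool_pos: [425.8, -42.1, 171.0]
eef_rot: [0.156, 0.698, 0.651, 0.255]
contact_force: [0.6, 0.1, 0.0]
gripper_width: 42.9
grasp_force: 0.0
```

```bash
python3 - <<'E'
from h import *
p,R=cur()
im,d=manip.get_image('wrist');np.savez('pics/w1.npz',im=im,d=d,p=p,q=R.as_quat());cv2.imwrite('pics/w1.png',im[:,:,::-1])
c=K('wrist');print(c)
T=knobR(0,-1);print(p,(T*R.inv()).as_rotvec(),(GRIP+96*ZC-p))
print(manip.get_obs()['joint_pos'])
# project predicted knob corners
M=np.array(c['mount'])
def proj(w):
    t=R.inv().apply(np.asarray(w)-p); q=np.linalg.inv(M)@np.r_[t,1]
    s=np.array([q[0],-q[1]])/-q[2]; s*=1+c['k1']*(s@s); return (s*[c['fx'],c['fy']]+[c['cx'],c['cy']]).round(0)
bar=np.cos(1.3)*U+np.sin(1.3)*Y; pe=np.cross(ZC,bar)
for i in (-36,36):
    for j in (-8,8): print(i,j,proj(GRIP+12*ZC+i*bar+j*pe))
t=manip.get_image('top');sc=t[1]; v,u=np.mgrid[150:190,270:345]
P=world('top',np.c_[u.ravel(),v.ravel()],sc[150:190,270:345].ravel()); h=Hz.inv().apply(P-H0)
for lo,hi in ((-30,0),(0,40),(40,80),(80,120)):
    m=(h[:,0]>lo)&(h[:,0]<hi)&(abs(h[:,1])<120);print(lo,hi,m.sum(),np.median(h[m,2]) if m.sum() else None)
E
```

```text
{'fx': 339.3140060523434, 'fy': 339.3140060523434, 'cx': 315.34884913926516, 'cy': 193.8795428907683, 'k1': -0.074633889694747, 'mount': array([[-6.76414297e-04,  9.54576937e-01,  2.97963778e-01,
         7.69959990e+01],
       [ 9.99999115e-01,  9.87122676e-04, -8.92292492e-04,
         1.10497190e+00],
       [-1.14588864e-03,  2.97962911e-01, -9.54576760e-01,
        -1.18145694e+02],
       [ 0.00000000e+00,  0.00000000e+00,  0.00000000e+00,
         1.00000000e+00]])}
[425.84223607 -42.09930641 171.04430748] [ 0.00028816 -0.00269941 -0.00865982] [ 0.01252472 -0.74291171  0.59428877]
[-0.5995485  -0.33321357  2.35583806  0.62817527  0.77230527 -0.91065501]
-36 -8 [326. 267.]
-36 8 [302. 267.]
36 -8 [328. 161.]
36 8 [302. 161.]
-30 0 254 107.42652041571182
0 40 761 107.44318404445585
40 80 752 107.57265793702334
80 120 664 107.15504890640625
```

View pics/w1.png

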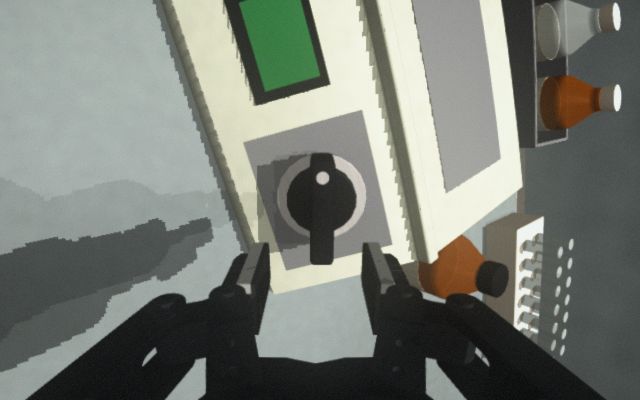

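The wrist picture shows the knob bar spanning x 310–334 and y 153–265, about 7 px right of the prediction. The jaws straddle it in line. The lid measures a level 107.4 mm. I'll convert the bar centre to a correction.

```bash
python3 - <<'E'
from h import *
a=np.load('pics/w1.npz');d=a['d'];p=a['p'];R=Ro.from_quat(a['q']);c=dict(K('wrist'));M=np.array(c['mount'])
c['world_from_camera']=np.eye(4); X=np.eye(4);X[:3,:3]=R.as_matrix();X[:3,3]=p; c['world_from_camera']=X@M
bar=np.cos(1.3)*U+np.sin(1.3)*Y; pe=np.cross(ZC,bar)
for px in [(322,190),(322,209),(322,230),(322,260),(314,240),(330,240),(322,157),(340,150),(300,245)]:
    w=world('w',px,d[px[1],px[0]],c)[0]; print(px,d[px[1],px[0]],'bar,pe,zc from grip:',((w-GRIP)@np.c_[bar,pe,ZC]).round(1))
m=Ro
w=world('w',(322,209),d[209,322],c)[0]
print('pe',pe,'ty',R.apply([0,1,0]),'panel pts', )
for px in [(250,150),(380,210),(285,265)]:
    w=world('w',px,d[px[1],px[0]],c)[0]; print(px,((w-GRIP)@np.c_[bar,pe,ZC]).round(1))
E
```

```text
(322, 190) 212.26315 bar,pe,zc from grip: [17.1 -4.6 10.3]
(322, 209) 215.45303 bar,pe,zc from grip: [ 4.7 -4.7 10.8]
(322, 230) 220.12303 bar,pe,zc from grip: [-9.9 -4.9 10.4]
(322, 260) 227.7566 bar,pe,zc from grip: [-32.3  -5.2   9.3]
(314, 240) 222.50682 bar,pe,zc from grip: [-17.2   0.2  10.1]
(330, 240) 222.51086 bar,pe,zc from grip: [-17.1 -10.3  10.1]
(322, 157) 218.4323 bar,pe,zc from grip: [35.7 -4.6 -1.9]
(340, 150) 250.63002 bar,pe,zc from grip: [ 34.6 -18.4 -35.2]
(300, 245) 273.2942 bar,pe,zc from grip: [-42.7  11.7 -35.2]
pe [-0.82584171  0.11196707 -0.55267427] ty [ 0.82826856 -0.10464593  0.55047291] panel pts
(250, 150) [ 34.4  48.1 -34.3]
(380, 210) [-12.4 -51.1 -35.5]
(285, 265) [-61.   24.3 -35.3]
```

Call:
apply_moves:
  rows:
    - [[0.02,0.004,-0.022],[0,0,0],0]
    - [[0.042,0.008,-0.05],[0,0,0],0]
    - [[0.065,0.012,-0.08],[0,0,0],0]
    - [[0.085,0.015,-0.108],[0,0,0],0]
    - [[0.102,0.018,-0.132],[0,0,0],0]
    - [[0.117,0.021,-0.152],[0,0,0],0]
    - [[0.128,0.023,-0.167],[0,0,0],0]
    - [[0.134,0.024,-0.175],[0,0,0],0]
    - [[0.134,0.024,-0.175],[0,0,0],0]
    - [[0.134,0.024,-0.175],[0,0,0],0]

```text
time_s: 12.8
tool_pos: [479.5, -32.6, 101.3]
eef_rot: [0.157, 0.698, 0.651, 0.255]
contact_force: [0.2, 0.4, 1.3]
gripper_width: 42.8
grasp_force: 0.0
```

Call:
apply_moves:
  rows:
    - [[0,0,0],[0,0,0],0.2]
    - [[0,0,0],[0,0,0],0.35]
    - [[0,0,0],[0,0,0],0.5]
    - [[0,0,0],[0,0,0],0.6]
    - [[0,0,0],[0,0,0],0.7]
    - [[0,0,0],[0,0,0],0.8]
    - [[0,0,0],[0,0,0],0.9]
    - [[0,0,0],[0,0,0],1]
    - [[0,0,0],[0,0,0],1]
    - [[0,0,0],[0,0,0],1]
  newtons: 30

```text
time_s: 14.05
tool_pos: [478.9, -32.4, 100.9]
eef_rot: [0.156, 0.698, 0.651, 0.255]
contact_force: [-5.9, -0.2, 4.6]
gripper_width: 15.6
grasp_force: 31.4
```

```bash
python3 - <<'E'
from h import *
p,R=cur();o=manip.get_obs();print(p,o['contact_force'],o['ft_torque'],o['gripper_width'],o['grasp_force'],o['joint_pos'])
# rotation vectors: -angle about ZC
for a in (.65,1.3,1.4): print(a,-a*ZC/np.radians(120))
E
```

```text
[478.92888088 -32.4058811  100.85587196] [-5.86739556 -0.22524008  4.57055929] [-0.04628082  0.62735588 -0.09410374] 15.595721087301893 31.414883136749268 [-0.47494563 -0.01156496  2.29514868  0.82524553  0.50794912 -1.06860918]
0.65 [ 0.17473965  0.03396845 -0.25422559]
1.3 [ 0.3494793   0.06793689 -0.50845118]
1.4 [ 0.37636232  0.07316281 -0.54756281]
```

Call:
apply_moves:
  rows:
    - [[0,0,0],[0,0,0],1]
    - [[0,0,0],[0.02,0.004,-0.029],1]
    - [[0,0,0],[0.04,0.008,-0.058],1]
    - [[0,0,0],[0.06,0.012,-0.087],1]
    - [[0,0,0],[0.08,0.0155,-0.1165],1]
    - [[0,0,0],[0.1,0.0195,-0.1455],1]
    - [[0,0,0],[0.12,0.0233,-0.1745],1]
    - [[0,0,0],[0.14,0.0272,-0.2035],1]
    - [[0,0,0],[0.16,0.0311,-0.2328],1]
    - [[0,0,0],[0.18,0.035,-0.262],1]
  newtons: 60

```text
time_s: 15.3
tool_pos: [480.1, -33.2, 101.7]
eef_rot: [0.065, 0.873, 0.384, 0.295]
contact_force: [-0.9, -0.4, 2.3]
gripper_width: 15.2
grasp_force: 60.3
```

Call:
apply_moves:
  rows:
    - [[0,0,0],[0.02,0.004,-0.029],1]
    - [[0,0,0],[0.04,0.008,-0.058],1]
    - [[0,0,0],[0.06,0.012,-0.087],1]
    - [[0,0,0],[0.08,0.0155,-0.1165],1]
    - [[0,0,0],[0.1,0.0195,-0.1455],1]
    - [[0,0,0],[0.12,0.0233,-0.1745],1]
    - [[0,0,0],[0.14,0.0272,-0.2035],1]
    - [[0,0,0],[0.16,0.0311,-0.2328],1]
    - [[0,0,0],[0.174,0.0338,-0.2531],1]
    - [[0,0,0],[0.174,0.0338,-0.2531],1]

```text
time_s: 16.55
tool_pos: [480.7, -34.5, 102.0]
eef_rot: [-0.029, 0.949, 0.088, 0.302]
contact_force: [2.2, -6.4, -1.5]
gripper_width: 14.6
grasp_force: 59.9
```

```bash
python3 - <<'E'
from h import *
p,R=cur();o=manip.get_obs();print(p,o['contact_force'],o['ft_torque'],o['gripper_width'],o['grasp_force'],o['joint_pos'])
print((knobR(1.3,-1)*R.inv()).as_rotvec()@ZC)
print('back off 90:',90*ZC/400)
E
```

```text
[480.74207206 -34.50901156 101.99338473] [ 2.2129658  -6.42880332 -1.52135359] [-1.23179229  0.13467424 -0.13635599] 14.566755419927901 59.929940700531006 [-0.477665   -0.01176817  2.29653042  0.84266696  0.5000981   0.22678344]
0.006661133904624236
back off 90: [-0.12668326 -0.02462654  0.18430921]
```

Call:
apply_moves:
  rows:
    - [[0,0,0],[0,0,0],0.4]
    - [[0,0,0],[0,0,0],0.2]
    - [[0,0,0],[0,0,0],0]
    - [[0,0,0],[0,0,0],0]
    - [[-0.015,-0.003,0.022],[0,0,0],0]
    - [[-0.04,-0.008,0.058],[0,0,0],0]
    - [[-0.07,-0.014,0.102],[0,0,0],0]
    - [[-0.1,-0.019,0.146],[0,0,0],0]
    - [[-0.127,-0.025,0.184],[0,0,0],0]
    - [[-0.127,-0.025,0.184],[0,0,0],0]

```text
time_s: 17.8
tool_pos: [429.1, -43.1, 175.9]
eef_rot: [-0.031, 0.949, 0.087, 0.302]
contact_force: [-0.4, -0.6, 0.5]
gripper_width: 42.4
grasp_force: 0.0
```

```bash
python3 - <<'E'
from h import *
im,d=manip.get_image('wrist');cv2.imwrite('pics/w2.png',im[:,:,::-1])
t=manip.get_image('top')[1]; v,u=np.mgrid[150:190,270:345]
P=world('top',np.c_[u.ravel(),v.ravel()],t[150:190,270:345].ravel()); h=Hz.inv().apply(P-H0)
for lo,hi in ((-30,0),(0,40),(80,120)):
    m=(h[:,0]>lo)&(h[:,0]<hi)&(abs(h[:,1])<120);print(lo,hi,m.sum(),np.median(h[m,2]))
print(manip.get_obs()['contact_force'])
E
```

```text
-30 0 252 107.1634511158793
0 40 762 107.39452057140954
80 120 655 107.21450760322728
[-1.17829909 -0.6266418   0.42231832]
```

View pics/w2.png

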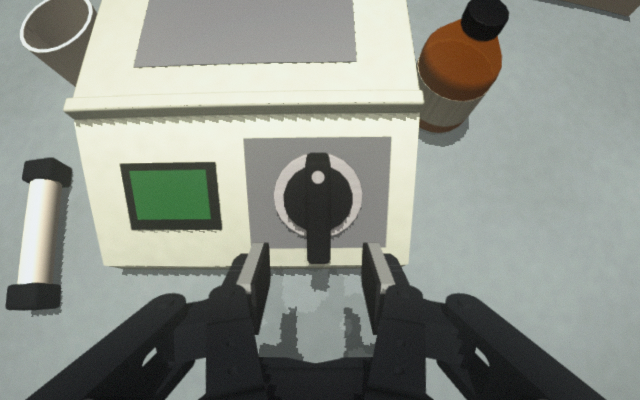

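The knob bar (318, 153–262) now points straight up the slope, at 1.3. The lid is level and shut, the neighbouring items are in place, and the gripper is clear.

```bash
python3 -c "
from station import manip
print(manip.job_done())"
```

```text
the job is handed in; nothing more can be done
None
```

The lid is fully closed, the clamp knob was then turned clockwise to its stop at about 1.3 rad, and the gripper let go and backed clear. I handed the job in at about 18 s.

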